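# Park the filter-press plates on the drying hook, nested in order

### The arm

A 6-joint arm with a two-finger parallel gripper is mounted at the origin on a cart in front of the work surface, level with it; the furniture and walls round the work are solid. World frame = base frame: x ahead of the robot, y to its left, z up, the work surface at z = 0. Lengths are in m, angles in rad, forces in N, time in s.
With the tool pointing down it reaches from about 0.425 to 0.95 m from the base axis. Payload 3.5 kg.
Tool frame: the origin (TCP) lies between the finger pads, 19 mm behind the fingertips; this is the grasp point; z points along the fingers, y is the line along which they close (so a half turn about z gives the same grasp; the last joint's range is limited). The gripper opens to 85 mm and grips with 20 to 120 N. Pads are 22 mm wide; open, the fingers measure 114 mm over their backs; the gripper's body (76 mm by 85 mm) begins 54 mm behind the grasp point. The pads swing forward as they close: fully open they stand 13 mm farther back than shut.
Start: joints at [1.144, 0.286, 1.577, -0, 1.279, -0.15], TCP at [0.184, 0.649, 0.25] pointing down, gripper open.
Joint ranges: [-2.77, 2.77], [-0.9, 2.22], [0.21, 2.48], [-1.53, 4.67], [0.24, 2.81], [-2.84, 2.84]. Speed limits (rad/s): [2.79, 2.79, 3.14, 3.14, 3.14, 3.14].

### API

Orientations are given as a unit quaternion [x, y, z, w].
In Python, from plant import ctrl gives the robot as it stands. The module is installed in compiled form; this text tells all that it offers.
- The arm moves only by the tool send_rows, never from a script. Its argument "rows" is text: rows parted by semicolons, each of 7 numbers parted by spaces: the turn, a rotation vector about the tool's x, y, z in a scale on which 1.0 is 45 degrees, then the shift along the tool's x, y, z in parts of the range, where 1.0 means 600 mm, then the opening, from -1 (shut) to 1 (fully open). A call has 1 to 8 rows; each row is the pose to reach, as a shift and turn from the pose commanded when the call began, along the tool's axes at that moment; what a row does not reach only later rows make up. A row lasts 1/8 s, in which the tool goes at most 62.5 mm and 10.7 degrees, less where a joint would pass 70% of its speed; a pose out of reach is approached as far as the arm can. Shift and turn numbers lie between -1 and 1, and a call with a number outside is refused. A call with a gripper value outside its range is refused whole. The fingers move at their own pace and stop on an object; "grip_force" is the grip in N (left out, the last holds). Time passes only in rows, so rows that repeat a pose let the fingers close. It gives the time, the measured TCP pose, the force, the opening and the grip force at its end, in the units of the state.
- ctrl.get_state(): the state, without advancing time (a new reading comes with each control period).
- ctrl.read_camera(name): name is "scene" or "top" or "wrist"; returns a dict with "color" (420x560x3 uint8, red, green, blue), "fx", "fy", "cx", "cy" (pixels), "D" ([k1, k2, p1, p2, k3] as OpenCV has them; the pictures are not rectified), "extrinsics" (4x4, takes a point from world to camera coordinates). Camera axes: x right, y down, z forward; pixel columns grow to the right and rows downward; lengths in m; the calibration is good to about 2 mm. A picture is of the moment at which its call begins. There is no depth.
- ctrl.sign_off(): hands the job in; it is judged then, once.
Trained networks look in a picture, given as the dict that the camera call returned (one of the last four; its "shot" number tells which), for a name from the list of things; names that differ only in an ending like _2 or _b are one class to them, and where a whole thing is asked for, a point or a joint stands for the part that bears it (a point fixed in the world has none). Each returns a list of dicts, best first, with "p" (0 to 1); they miss things now and then, are a little off and sometimes report something else, mostly with a low value. They report only what shows in the picture. A call takes as long as a camera call. They do not tell look-alikes from the thing itself.
- ctrl.look_for(picture, target): "position" ([x, y, z] in m, in the coordinates of the camera as it stood for that picture, good to about 4 mm: the middle of the surface that is visible of it).
The state is a dict: "time": time; "qpos": joint angles; "dq": joint speeds; "joint_efforts": joint torques, N m; "eef_pos": TCP position; "tcp_rot": TCP orientation; "contact_force": force on the tool from outside, world axes, zero at the start; "wrist_torque": the same for the moment, N m; "opening": opening from 0.0 (shut) to 1.0 (fully open); "finger_force": force on a finger pad.
Only numpy, scipy, OpenCV 4.12 (cv2) and the standard library are available. Lean on these libraries where they do the work, as an engineer would, in place of code of your own. Each camera call takes 0.05 s, during which the arm holds its last target. There are 200 camera calls.

### The job

Hang the three white filter plates from the slotted rack on the rod of the hook stand: the one with the narrowest tab first, then the middle one, then the one with the widest tab, all with their fronts still facing the hook's open end and each nested fully over the collar of the one before. As each plate goes on, slide it back along the rod and press until the sprung black buffer pad at the back gives by about 2 mm, never so hard that the buffer comes near its end stop at 6 mm. Leave the pack hanging freely on the rod and do not disturb the other things on the bench.

Things in the scene. Friction and masses are not known exactly. Their poses are not given: they have to be found in the camera images.
- rack: Fixed aluminium base 126 x 104 x 10 with three slots across it (20 wide, 26 deep, 42 apart along its x); origin under its centre. A plate stands in each slot, lower edge at z = 10, front to the rack's -x; which plate is in which slot varies. Lift plates straight up.
- hook_stand: Fixed hook stand: base 110 x 110 x 12, post 22 in diameter, 150 high; origin under the post's axis. A stop clamped on the rod in front of the post carries a black sprung buffer pad, 58 x 58 x 6, centred 9 below the rod's axis. The pad's front face lies somewhere 30 to 56 in front of the post's axis (towards the tip): not measured, so feel for it.
- rod_root (a point): Where the rod's axis meets the post's axis, 125 above the worktop. The level steel rod, 12 in diameter, runs from here along the stand's -x for 150, then turns up; z up. A plate hanging on the rod has its hole's centre 9 below the rod's axis.
- hook_tip (a point): Centre of the rounded end (radius 6) of the upturned tip, 160 from the post's axis and 9 above the rod's axis. A plate's hole passes over the tip when its centre is about 4 above the rod's axis; once the plate's middle is nearer the post than 135, lower it until the hole's top rests on the rod.
- buffer (a joint): How far the sprung buffer pad is pushed in towards the post, m: 0 free, 0.006 at its end stop; spring of 4 N per mm (2 mm takes 8 N). When a plate is let go the spring may push the pack back by a few mm.
- plate_narrow: White plastic plate with the NARROWEST tab (22 wide), body 78 wide; flat back; on its front, round the hole, a tapered collar 52 in diameter at the root, 47 at its end, 6 proud. Goes on first, its back against the buffer. Body 100 tall, 16 thick, 0.16 to 0.29 kg. Origin: middle of its lower edge, mid-thickness; x is its normal, -x its FRONT, z up.
- plate_mid: White plastic plate with the MIDDLE tab (32 wide), body 86 wide; in its back a round recess 56 in diameter, 8 deep, to fit over the narrow-tab plate's collar; on its front a tapered collar 40 in diameter at the root, 35 at its end, 6 proud. Body 100 tall, 16 thick, 0.16 to 0.29 kg. Origin: middle of its lower edge, mid-thickness; x is its normal, -x its FRONT, z up.
- plate_wide: White plastic plate with the WIDEST tab (42 wide), body 94 wide; in its back a round recess 44 in diameter, 8 deep, to fit over the middle plate's collar; flat front. Body 100 tall, 16 thick, 0.16 to 0.29 kg. Origin: middle of its lower edge, mid-thickness; x is its normal, -x its FRONT, z up.
- plate_narrow_hole (a point): Centre of the narrow-tab plate's hole, 30 in diameter, at mid-thickness, 66 above its lower edge; axes as the plate's. On every plate the tab on top is 16 thick and reaches from 100 to 136 above the lower edge: pinch it across its width (y), TCP about 122 above the lower edge, so that the fingertips just clear the shoulders.
- plate_mid_hole (a point): Centre of the middle plate's hole (30 in diameter, mid-thickness, 66 above its lower edge). Nested, it lies 16 in front of the narrow-tab plate's hole centre.
- plate_wide_hole (a point): Centre of the wide-tab plate's hole (30 in diameter, mid-thickness, 66 above its lower edge). Nested, it lies 16 in front of the middle plate's hole centre.
- tip_rack: Bystander: blue pipette-tip box, 76 x 115 x 72, origin under its centre. Leave alone.
- flask: Bystander: conical glass flask, 75 in diameter, 103 high, origin under its centre. Leave alone.
- bottle: Bystander: clear sample bottle, 44 in diameter, 74 high, origin under its centre. Leave alone.
- timer: Bystander: small white lab timer, 61 x 63 x 18, origin under its centre. Leave alone.
Not all that is in view belongs to the job. What is shaped like the plate_narrow but purple is not meant.

How it is judged:
On the way, in this order (a step that is already met when the one before it is completed fails the run):
1. the narrow-tab plate hangs on the rod and is pressed back so that the buffer gives by over 1.2 mm (y of plate_narrow_hole in the frame of rod_root between -0.008 and 0.008 m and z of plate_narrow_hole in the frame of rod_root between -0.014 and -0.004 m and x of plate_narrow_hole in the frame of rod_root between -0.135 and -0.03 m and value of joint buffer above 0.0012 m), for 0.1 s.
2. the middle plate is nested on the narrow-tab one and the pack pressed back so that the buffer gives by over 1.2 mm (all of step 1 and y of plate_mid_hole in the frame of rod_root between -0.008 and 0.008 m and z of plate_mid_hole in the frame of rod_root between -0.014 and -0.004 m and x of plate_mid_hole in the frame of rod_root between -0.135 and -0.03 m and x of plate_mid_hole in the frame of plate_narrow_hole between -0.0185 and -0.0135 m and angle between the x axis of plate_mid and the x axis of plate_narrow, either way round below 0.1 rad), for 0.1 s.
3. the wide-tab plate is nested on the middle one and the pack pressed back so that the buffer gives by over 1.2 mm (all of step 2 and y of plate_wide_hole in the frame of rod_root between -0.008 and 0.008 m and z of plate_wide_hole in the frame of rod_root between -0.014 and -0.004 m and x of plate_wide_hole in the frame of rod_root between -0.135 and -0.03 m and x of plate_wide_hole in the frame of plate_mid_hole between -0.0185 and -0.0135 m and angle between the x axis of plate_wide and the x axis of plate_mid, either way round below 0.1 rad), for 0.1 s.
At the end, for the whole second after the job is handed in: All three plates hang at rest on the rod (hole centres within 8 mm sideways of its axis, 4 to 14 mm below), narrow, middle, wide tab from the back; neighbouring hole centres 13.5 to 18.5 mm apart, plates parallel within 0.1 rad; the narrow one within 72 mm of the post axis (y of plate_narrow_hole in the frame of rod_root between -0.008 and 0.008 m and z of plate_narrow_hole in the frame of rod_root between -0.014 and -0.004 m and x of plate_narrow_hole in the frame of rod_root between -0.135 and -0.03 m and y of plate_mid_hole in the frame of rod_root between -0.008 and 0.008 m and z of plate_mid_hole in the frame of rod_root between -0.014 and -0.004 m and x of plate_mid_hole in the frame of rod_root between -0.135 and -0.03 m and y of plate_wide_hole in the frame of rod_root between -0.008 and 0.008 m and z of plate_wide_hole in the frame of rod_root between -0.014 and -0.004 m and x of plate_wide_hole in the frame of rod_root between -0.135 and -0.03 m and x of plate_mid_hole in the frame of plate_narrow_hole between -0.0185 and -0.0135 m and angle between the x axis of plate_mid and the x axis of plate_narrow, either way round below 0.1 rad and x of plate_wide_hole in the frame of plate_mid_hole between -0.0185 and -0.0135 m and angle between the x axis of plate_wide and the x axis of plate_mid, either way round below 0.1 rad and x of plate_narrow_hole in the frame of rod_root above -0.072 m and linear speed of each of plate_narrow, plate_mid, plate_wide below 0.02 m/s); the robot touches nothing.
It fails at once if the buffer is pushed in by more than 4.8 mm (value of joint buffer above 0.0048 m).
It fails at once if the tip_rack is moved by more than 20 mm (distance of tip_rack from where it was at the start of the episode above 0.02 m).
It fails at once if the flask is moved by more than 20 mm (distance of flask from where it was at the start of the episode above 0.02 m).
It fails at once if the bottle is moved by more than 20 mm (distance of bottle from where it was at the start of the episode above 0.02 m).
It fails at once if the timer is moved by more than 20 mm (distance of timer from where it was at the start of the episode above 0.02 m).
It also fails if it takes over 72 s, if anything falls off the work surface, if the arm or the gripper's body presses on something with over 40 N, if the wrist force passes 120 N, or if a joint passes its speed limit or range.

## Working session

There is one attempt and no reset: what is moved stays moved. The work goes in short steps, Python scripts to look and compute and a tool call to move; the robot and the scene stay as the last step left them, time stands still between calls to the robot, and variables do not carry over. Pictures are saved under pics/ and viewed, at most 10 in all, crops included, and the job is handed in when it is done.

Besides the shell and the picture viewer there is one more tool, called after ">>>" by a JSON object that holds its "op" and its "data". send_rows: Moves the arm, as the interface text tells. Its arguments: {"type":"object","properties":{"rows":{"type":"string"},"grip_force":{"type":"number"}},"required":["rows"]}

```bash
mkdir -p pics; cat > h.py <<'E'
import numpy as np, cv2
from plant import ctrl
def shot(n,name=None):
    p=ctrl.read_camera(n)
    if name: cv2.imwrite('pics/'+name,p['color'][:,:,::-1])
    return p
def world(p,c):
    E=np.array(p['extrinsics']); return E[:3,:3].T@(np.array(c)-E[:3,3])
def K(p): return np.array([[p['fx'],0,p['cx']],[0,p['fy'],p['cy']],[0,0,1.]])
def proj(p,X):
    E=np.array(p['extrinsics']); 
    return cv2.projectPoints(np.array(X,float).reshape(-1,3),cv2.Rodrigues(E[:3,:3])[0],E[:3,3],K(p),np.array(p['D'],float))[0].reshape(-1,2)
def ray(p,uv,z):
    "world points on plane z of pixels uv"
    E=np.array(p['extrinsics']); u=cv2.undistortPoints(np.array(uv,float).reshape(-1,1,2),K(p),np.array(p['D'],float)).reshape(-1,2)
    d=np.c_[u,np.ones(len(u))]@E[:3,:3]; o=-E[:3,:3].T@E[:3,3]
    return o+d*((z-o[2])/d[:,2])[:,None]
E
cat > a.py <<'E'
from h import *
np.set_printoptions(precision=4,suppress=True)
ps={n:shot(n,n+'0.png') for n in ('scene','top')}
for t in ['rack','hook_stand','plate_narrow','plate_mid','plate_wide','hook_tip','rod_root','buffer','plate_narrow_hole','plate_mid_hole','plate_wide_hole','tip_rack','flask','bottle','timer']:
    for n,p in ps.items():
        for r in ctrl.look_for(p,t)[:4]:
            w=world(p,r['position']); print(t,n,round(r['p'],2),w,proj(p,w)[0].round())
s=ctrl.get_state();print(s['time'],s['eef_pos'],s['tcp_rot'],s['contact_force'])
E
python3 a.py
python3 -c "
import cv2,numpy as np
a=[cv2.imread('pics/%s0.png'%n) for n in('scene','top')]
" 
```

```text
rack scene 0.72 [ 0.4446 -0.0603  0.0255] [225. 252.]
rack top 0.59 [ 0.4875 -0.0273  0.034 ] [240. 238.]
rack top 0.39 [ 0.5903 -0.2834  0.1446] [337. 200.]
hook_stand scene 0.82 [ 0.6005 -0.2935  0.0149] [327. 270.]
hook_stand scene 0.63 [0.4498 0.2197 0.0156] [170. 208.]
hook_stand top 0.57 [ 0.6077 -0.2815  0.0064] [330. 198.]
plate_narrow scene 0.85 [ 0.5391 -0.0385  0.1107] [244. 209.]
plate_narrow scene 0.56 [0.4947 0.1128 0.0652] [201. 205.]
plate_narrow scene 0.41 [ 0.4474 -0.0593  0.0235] [226. 252.]
plate_narrow top 0.72 [0.5033 0.1179 0.1025] [184. 230.]
plate_narrow top 0.63 [ 0.5333 -0.0096  0.1096] [232. 220.]
plate_mid scene 0.64 [ 0.4975 -0.0388  0.1024] [233. 218.]
plate_mid scene 0.31 [ 0.7207 -0.0513  0.0498] [292. 200.]
plate_mid top 0.8 [ 0.4969 -0.0225  0.1105] [236. 234.]
plate_mid top 0.42 [ 0.4857 -0.0248  0.0362] [239. 238.]
plate_wide scene 0.7 [ 0.452  -0.0421  0.0912] [221. 230.]
plate_wide top 0.8 [ 0.4564 -0.0347  0.1111] [241. 249.]
plate_wide top 0.57 [ 0.5345 -0.0094  0.1079] [232. 220.]
hook_tip scene 0.93 [ 0.598  -0.2969  0.0131] [327. 271.]
hook
[... 1126 characters left out ...]
.4773  0.0741] [392. 293.]
tip_rack scene 0.49 [ 0.5899 -0.2952  0.1269] [328. 242.]
tip_rack top 0.72 [ 0.6255 -0.4695  0.0757] [400. 191.]
flask scene 0.84 [ 0.7204 -0.0474  0.0482] [291. 200.]
flask top 0.56 [ 0.7304 -0.0369  0.0385] [245. 152.]
bottle scene 0.87 [0.6898 0.0102 0.0497] [271. 196.]
bottle scene 0.23 [ 0.5343 -0.0354  0.1017] [243. 212.]
bottle top 0.6 [0.7    0.0182 0.0489] [225. 161.]
timer scene 0.74 [0.4464 0.2175 0.0126] [170. 210.]
timer scene 0.41 [ 0.5359 -0.0382  0.1006] [244. 212.]
timer top 0.63 [0.4561 0.2278 0.0163] [151. 247.]
timer top 0.53 [ 0.4955 -0.0211  0.1104] [236. 234.]
1.6 [0.1844 0.6493 0.2501] [0.138  0.9904 0.     0.    ] [-0.5669  1.0358 -0.7001]
```

View pics/scene0.png

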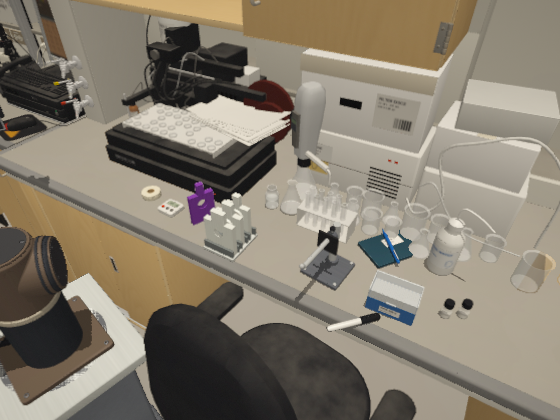

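View pics/top0.png

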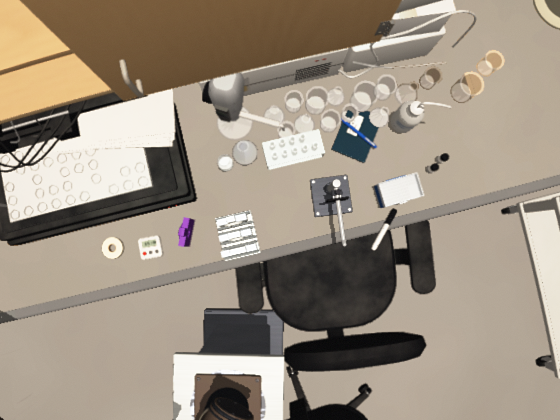

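The scene shows three white plates in the rack (about 225–245, 200–245), a purple look-alike (201,203) standing to its left, and the hook stand (327,265). In the top view the rod runs towards the robot, from about (335,195) to (342,245), with the rack at (238,236).

```bash
python3 -c "
import cv2,numpy as np
a=cv2.imread('pics/scene0.png')[165:295,185:375];b=cv2.imread('pics/top0.png')[170:265,170:360]
f=lambda x:cv2.resize(x,(570,x.shape[0]*3),interpolation=cv2.INTER_CUBIC)
o=np.vstack([cv2.resize(a,(480,328),interpolation=2),cv2.resize(b,(480,240),interpolation=2)])
cv2.imwrite('pics/c1.png',np.hstack([cv2.resize(a,(400,274),interpolation=2),cv2.resize(b,(400,274),interpolation=2)]) if 0 else cv2.resize(o,(800,946//1))[:0] if 0 else o)"
```

```text
(no output)
```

View pics/c1.png

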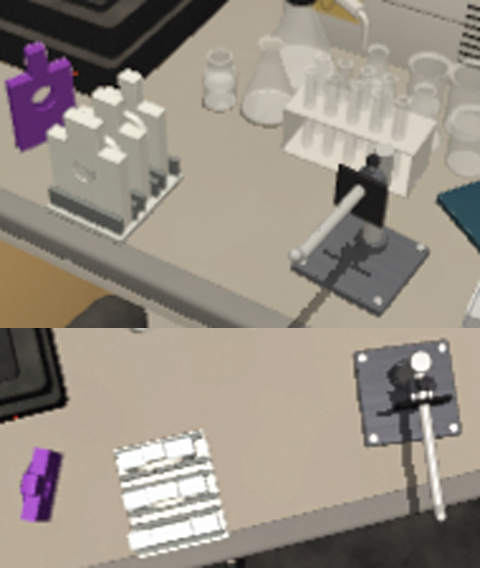

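```bash
cat >> h.py <<'E'
from scipy.spatial.transform import Rotation as R
np.set_printoptions(precision=4,suppress=True)
def rel(target,yaw,frm=None):
    """row numbers to bring tool to target, x_tool = -(cos yaw, sin yaw), z down; frm=(pos,yaw) commanded, else measured"""
    s=ctrl.get_state()
    A=lambda y:np.array([[-np.cos(y),-np.sin(y),0],[-np.sin(y),np.cos(y),0],[0,0,-1]]).T
    A=lambda y:np.array([[-np.cos(y),-np.sin(y),0],[-np.sin(y),np.cos(y),0],[0,0,-1.]]) 
    if frm is None: p0=np.array(s['eef_pos']);M=R.from_quat(s['tcp_rot']).as_matrix()
    else: p0=np.array(frm[0]);M=A(frm[1])
    return np.r_[np.degrees(R.from_matrix(M.T@A(yaw)).as_rotvec()),1000*M.T@(np.array(target)-p0)].round(2)
def st():
    s=ctrl.get_state();M=R.from_quat(s['tcp_rot']).as_matrix()
    print('t',round(s['time'],2),'tcp',np.array(s['eef_pos']),'yaw',round(np.degrees(np.arctan2(-M[1,0],-M[0,0])),2),'tilt',M[:,2],'F',np.array(s['contact_force']),'op',s['opening'])
E
python3 - <<'E'
from h import *
p=shot('wrist')
E=np.array(p['extrinsics']);s=ctrl.get_state();M=R.from_quat(s['tcp_rot']).as_matrix()
print('cam pos in tool',M.T@(-E[:3,:3].T@E[:3,3]-s['eef_pos']));print('cam axes in tool (cols)\n',M.T@E[:3,:3].T); print(p['fx'],p['D'])
st(); print(rel([.42,-.02,.33],np.radians(10)))
E
```

```text
cam pos in tool [ 0.0804  0.0001 -0.1232]
cam axes in tool (cols)
 [[-0.0002 -0.9495 -0.3138]
 [ 1.     -0.0001 -0.    ]
 [-0.     -0.3138  0.9495]]
317.47802293376344 [-0.045  0.     0.     0.     0.   ]
t 1.65 tcp [0.1844 0.6493 0.25  ] yaw -15.86 tilt [ 0. -0. -1.] F [-0.6485  0.1141  0.0686] op 0.9990885792885891
[  -0.      0.    -25.86 -409.53 -579.43  -79.97]
```

```bash
python3 - <<'E'
from h import *
print(rel([.42,.32,.33],0)); print(rel([.47,-.12,.36],0))
E
```

```text
[  -0.      0.    -15.86 -316.61 -252.38  -79.98]
[  -0.      0.    -15.86 -484.96 -661.96 -109.97]
```

Careful with the scale: shifts go in shares of 600 mm and turns go in shares of 45 degrees. That gives: -360 mm / 600 = -0.6, -252 mm / 600 = -0.42, -15.86 degrees / 45 = -0.3524.

>>> {"op": "send_rows", "data": {"rows": "0 0 -0.1111 -0.1 -0.0833 -0.0667 1;0 0 -0.2222 -0.2 -0.1583 -0.1333 1;0 0 -0.3524 -0.2917 -0.2333 -0.1333 1;0 0 -0.3524 -0.3667 -0.3 -0.1333 1;0 0 -0.3524 -0.45 -0.3583 -0.1333 1;0 0 -0.3524 -0.5283 -0.42 -0.1333 1;0 0 -0.3524 -0.5667 -0.5083 -0.1417 1;0 0 -0.3524 -0.6 -0.6 -0.15 1"}}

```text
time: 2.65
eef_pos: [0.427, 0.2352, 0.3377]
tcp_rot: [0.0, 1.0, -0.0, 0.0]
contact_force: [0.3, -0.3, -0.8]
opening: 1.0
finger_force: 0.0
```

```bash
python3 - <<'E'
from h import *
st();print(rel([.47,-.12,.36],0))
E
```

```text
t 2.65 tcp [0.427  0.2352 0.3377] yaw -0.01 tilt [ 0.0005 -0.0001 -1.    ] F [ 0.3443 -0.2537 -0.7723] op 0.9995290966480325
[  -0.01    0.03   -0.01  -43.04 -355.19  -22.28]
```

In the tool's units: -325 mm / 600 = -0.5417, -300 mm / 600 = -0.5.

>>> {"op": "send_rows", "data": {"rows": "0 0 0 -0.0117 -0.1 -0.0067 1;0 0 0 -0.0233 -0.2 -0.0133 1;0 0 0 -0.035 -0.3 -0.02 1;0 0 0 -0.0467 -0.4 -0.0267 1;0 0 0 -0.0583 -0.5 -0.0333 1;0 0 0 -0.0633 -0.5417 -0.0333 1;0 0 0 -0.0633 -0.5417 -0.0333 1;0 0 0 -0.0633 -0.5417 -0.0333 1"}}

```text
time: 3.65
eef_pos: [0.4642, -0.0872, 0.3575]
tcp_rot: [-0.0, 1.0, 0.0, -0.0]
contact_force: [0.3, 0.4, -0.2]
opening: 1.0
finger_force: 0.0
```

```bash
python3 - <<'E'
from h import *
st();p=shot('wrist','w1.png')
import pickle;pickle.dump(p,open('w1.pkl','wb'))
for t in ['rack','hook_stand','buffer','plate_narrow_hole','plate_mid','plate_wide']:
        for r in ctrl.look_for(p,t)[:3]:
            w=world(p,r['position']); print(t,round(r['p'],2),w,proj(p,w)[0].round())
im=cv2.imread('pics/w1.png');cv2.imwrite('pics/w1b.png',cv2.resize(im,(800,600),interpolation=2))
E
```

```text
t 3.65 tcp [ 0.4642 -0.0872  0.3575] yaw 0.02 tilt [-0.      0.0005 -1.    ] F [ 0.3077  0.3558 -0.1529] op 0.9995617626206088
rack 0.94 [ 0.4431 -0.0528  0.0234] [300. 149.]
hook_stand 0.62 [ 0.5886 -0.2839  0.012 ] [154. 239.]
buffer 0.62 [ 0.5896 -0.2846  0.1313] [120. 278.]
buffer 0.2 [ 0.4855 -0.022   0.1073] [330. 193.]
plate_narrow_hole 0.95 [0.497  0.1115 0.081 ] [427. 196.]
plate_narrow_hole 0.6 [ 0.5342 -0.0093  0.1086] [338. 230.]
plate_mid 0.82 [ 0.4835 -0.0204  0.1062] [331. 191.]
plate_wide 0.71 [ 0.4529 -0.0312  0.1088] [324. 167.]
```

View pics/w1b.png

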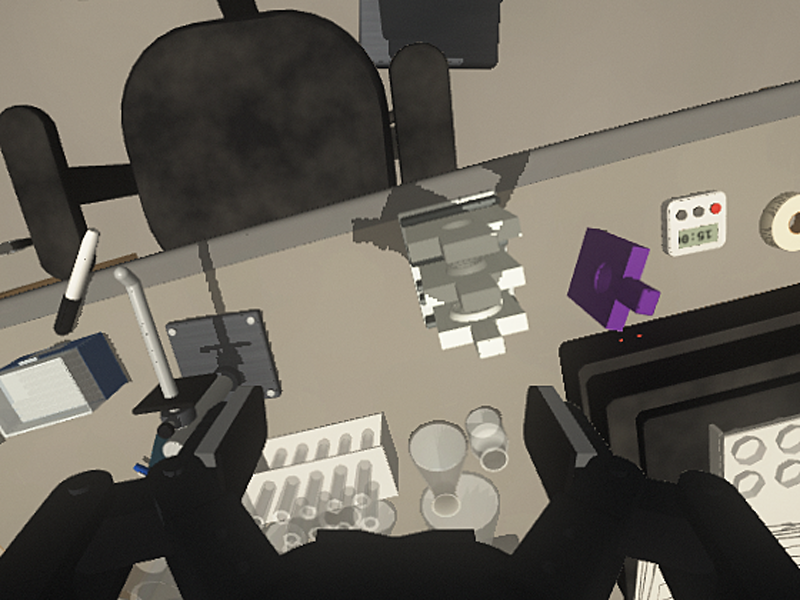

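The wrist view (upside down: world x runs down) shows the rack plates. The narrow tab is farthest back at (490,345), mid and wide are nearer the robot, and the fronts face the robot. The purple plate is at (615,280) and is not meant. The rod runs from its tip (125,275) to the black pad (175,395). I'll take closer views of the hook and the rack.

In the tool's units: -203 mm / 600 = -0.3383, -155 mm / 600 = -0.2583.

>>> {"op": "send_rows", "data": {"rows": "0 0 0 -0.015 -0.0917 0.0167 1;0 0 0 -0.03 -0.175 0.05 1;0 0 0 -0.045 -0.2583 0.0917 1;0 0 0 -0.06 -0.3383 0.1417 1;0 0 0 -0.06 -0.3383 0.1417 1;0 0 0 -0.06 -0.3383 0.1417 1"}}

```text
time: 4.75
eef_pos: [0.5005, -0.2904, 0.2727]
tcp_rot: [-0.0, 1.0, 0.0, -0.0]
contact_force: [1.0, -0.2, 0.1]
opening: 1.0
finger_force: 0.0
```

```bash
python3 - <<'E'
from h import *
import pickle
st();p=shot('wrist','w2.png');pickle.dump(p,open('w2.pkl','wb'))
print(rel([.5,-.03,.275],0))
E
```

```text
t 4.75 tcp [ 0.5005 -0.2904  0.2727] yaw 0.0 tilt [-0.0001  0.0005 -1.    ] F [ 1.0195 -0.2455  0.1375] op 1.0004704629895287
[ -0.03   0.07   0.05   0.52 260.09  -1.57]
```

In the tool's units: 260 mm / 600 = 0.4333, 220 mm / 600 = 0.3667.

>>> {"op": "send_rows", "data": {"rows": "0 0 0 0 0.0917 -0.0017 1;0 0 0 0 0.1833 -0.0033 1;0 0 0 0 0.275 -0.0033 1;0 0 0 0 0.3667 -0.0033 1;0 0 0 0 0.4333 -0.0033 1;0 0 0 0 0.4333 -0.0033 1"}}

```text
time: 5.55
eef_pos: [0.5001, -0.0274, 0.2765]
tcp_rot: [-0.003, 1.0, -0.0, 0.002]
contact_force: [-0.6, -1.1, 2.0]
opening: 1.003
finger_force: 0.0
```

```bash
python3 - <<'E'
from h import *
import pickle
st();p=shot('wrist','w3.png');pickle.dump(p,open('w3.pkl','wb'))
for t in ['plate_narrow_hole','plate_mid','plate_wide']:
        for r in ctrl.look_for(p,t)[:2]:
            w=world(p,r['position']); print(t,round(r['p'],2),w,proj(p,w)[0].round())
E
python3 -c "
import cv2,numpy as np
a=cv2.imread('pics/w2.png')[60:360,150:410];b=cv2.imread('pics/w3.png')[0:300,150:410]
o=np.hstack([a,b]);cv2.imwrite('pics/c2.png',cv2.resize(o,(800,462),interpolation=2))"
```

```text
t 5.55 tcp [ 0.5001 -0.0274  0.2765] yaw 0.35 tilt [ 0.0036 -0.0005 -1.    ] F [-0.6143 -1.0829  2.0277] op 1.0034213125605917
plate_narrow_hole 0.91 [0.4982 0.1146 0.0816] [413. 186.]
plate_narrow_hole 0.66 [ 0.5344 -0.0062  0.1093] [298. 227.]
plate_mid 0.86 [ 0.4898 -0.0202  0.1048] [284. 182.]
plate_wide 0.78 [ 0.4509 -0.0266  0.1088] [278. 141.]
plate_wide 0.21 [0.6879 0.0217 0.0543] [313. 321.]
```

View pics/c2.png

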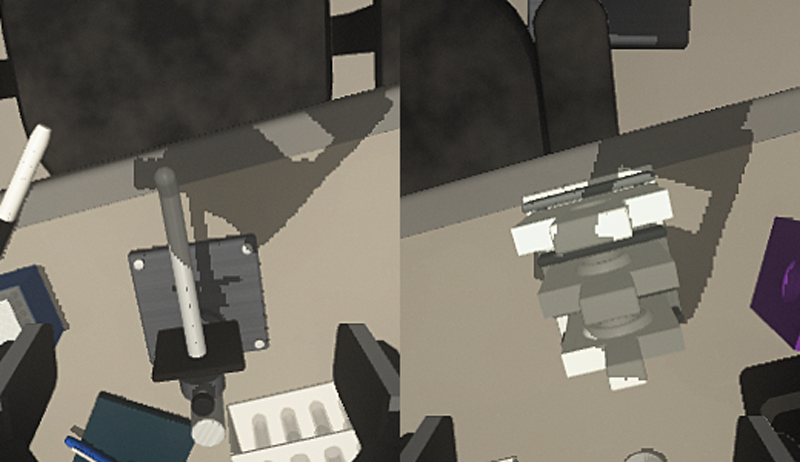

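```bash
cat > fit.py <<'E'
from h import *
import pickle
from scipy.optimize import least_squares
p2,p3=(pickle.load(open(f'w{i}.pkl','rb')) for i in(2,3))
k=800/520
def T(pts,x,y,a):
    pts=np.array(pts,float);c,s=np.cos(a),np.sin(a);return np.c_[x+c*pts[:,0]-s*pts[:,1],y+s*pts[:,0]+c*pts[:,1],pts[:,2]]
def fit(p,mod,pix,x0):
    mod=np.array(mod)/1000.
    f=lambda q:(proj(p,T(mod,*q))-pix).ravel()
    r=least_squares(f,x0,loss='soft_l1'); print(r.x[:2],np.degrees(r.x[2]),'res',r.fun.reshape(-1,2).round(1).tolist()); return r.x
def R3(l): return np.array([[(u-400)/k+150,v/k] for u,v in l])
def L2(l): return np.array([[u/k+150,v/k+60] for u,v in l])
Z=110
W=fit(p3,[(8,-47,Z),(-8,-47,Z),(-8,47,Z),(8,47,Z)],R3([(519,254),(513,228),(665,188),(672,217)]),[.455,-.035,.2])
M=fit(p3,[(8,-43,Z),(-8,-43,Z),(8,43,Z),(-8,43,Z)],R3([(545,318),(538,292),(680,290),(672,262)]),[.495,-.02,.2])
N=fit(p3,[(8,-39,Z),(8,39,Z),(8,-11,146),(8,11,146)],R3([(569,377),(684,347),(612,389),(647,382)]),[.535,-.01,.2])
H=fit(p2,[(-160,0,134),(0,0,150),(-45,-45,12),(-45,45,12),(45,45,12)],L2([(165,177),(207,432),(139,265),(248,248),(260,343)]),[.6,-.29,.2])
H=fit(p2,[(-160,0,134),(0,0,150)],L2([(165,177),(207,432)]),H)
im=cv2.imread('pics/w3.png')
im=cv2.resize(im,None,fx=3,fy=3,interpolation=2);i2=cv2.resize(cv2.imread('pics/w2.png'),None,fx=3,fy=3,interpolation=2)
def poly(im,p,pts,q,c):
    cv2.polylines(im,[(proj(p,T(np.array(pts)/1000.,*q))*3+1).astype(int)],True,c,1)
for q,w,t,c in((W,47,21,(0,0,255)),(M,43,16,(0,160,0)),(N,39,11,(255,0,0))):
    for x in(-8,8): poly(im,p3,[(x,-w,10),(x,-w,110),(x,-t,110),(x,-t,146),(x,t,146),(x,t,110),(x,w,110),(x,w,10)],q,c)
for s in(-6,6): poly(i2,p2,[(-150,s,125),(-45,s,125)],H,(0,0,255))
poly(i2,p2,[(-55,-55,12),(-55,55,12),(55,55,12),(55,-55,12)],H,(0,255,0))
for d in(30,40,50): poly(i2,p2,[(-d,-29,145),(-d,29,145)],H,(255,255,0))
o=np.hstack([i2[400:1000,550:950],im[250:850,650:1050]]);cv2.imwrite('pics/c3.png',o)
E
python3 fit.py
```

```text
[ 0.4538 -0.0296] 14.290484114148496 res [[-0.5, 0.2], [-1.6, 0.1], [1.5, 0.3], [0.5, -0.7]]
[ 0.4952 -0.0188] 13.017270582834627 res [[-0.8, -0.3], [-0.5, 0.8], [0.1, -1.2], [2.4, 0.6]]
[ 0.5345 -0.0093] 15.989627604904468 res [[-0.9, -0.2], [0.7, -0.4], [-0.7, 1.4], [0.8, -0.2]]
[ 0.6255 -0.2826] 8.646115545785559 res [[-0.5, -10.0], [0.0, -6.1], [2.9, 7.2], [0.1, 8.6], [-0.3, 6.2]]
[ 0.6336 -0.2824] 8.602358789939338 res [[-0.1, -0.5], [0.1, 0.8]]
```

View pics/c3.png

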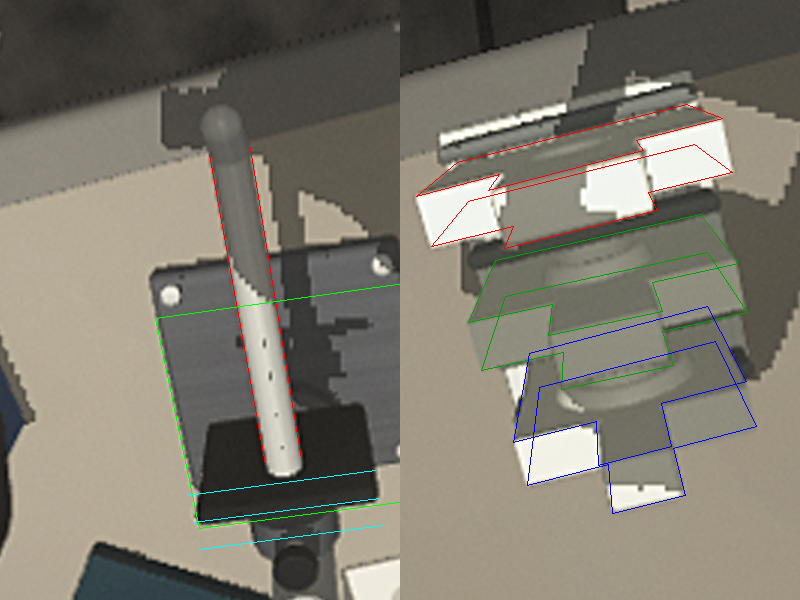

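```bash
python3 - <<'E'
from h import *
X=np.array([[-160,0,134],[-45,0,125],[0,0,150]])/1000.
a=np.radians(8.6);c,s=np.cos(a),np.sin(a)
P={n:shot(n) for n in('top','scene')}
for x0 in(.6336,.607):
  W=np.c_[x0+c*X[:,0],-.2824+s*X[:,0],X[:,2]]
  for n,p in P.items(): print(x0,n,proj(p,W).round(1).tolist())
st()
yn=np.radians(15)
print(rel([.5345,-.0093,.20],yn)); print(rel([.5345,-.0093,.132],yn))
E
```

```text
0.6336 top [[344.4, 244.2], [338.0, 201.0], [336.8, 183.1]]
0.6336 scene [[300.5, 266.3], [326.1, 241.2], [336.2, 224.1]]
0.607 top [[344.3, 254.4], [337.9, 211.0], [336.7, 193.3]]
0.607 scene [[292.6, 272.5], [319.2, 246.5], [329.5, 229.0]]
t 5.85 tcp [ 0.5004 -0.0316  0.2749] yaw -0.07 tilt [ 0.0006 -0.0003 -1.    ] F [-0.0337  0.1945  0.1493] op 0.996629499426431
[ -0.02   0.03 -15.07 -34.01  22.36  74.87]
[ -0.02   0.03 -15.07 -33.97  22.38 142.87]
```

Both overlays check: the plates' outlines lie on the image, and the rod model matches the top and scene views. Three white candidates stand in the rack (tabs in c3 at about (650,490) narrow, (610,350) mid, (575,215) wide). The blue outline with the 22 mm tab fits the rearmost, so plate_narrow is at (.5345,-.0093). Purple is excluded.

In the tool's units: 143 mm / 600 = 0.2383, 110 mm / 600 = 0.1833, -14.5 degrees / 45 = -0.3222.

>>> {"op": "send_rows", "data": {"rows": "0 0 -0.1556 -0.0567 0.0375 0.0333 1;0 0 -0.3222 -0.0567 0.0375 0.1167 1;0 0 -0.3222 -0.0567 0.0375 0.125 1;0 0 -0.3222 -0.0567 0.0375 0.1833 1;0 0 -0.3222 -0.0567 0.0375 0.2383 1;0 0 -0.3222 -0.0567 0.0375 0.2383 1;0 0 -0.3222 -0.0567 0.0375 0.2383 1", "grip_force": 110}}

```text
time: 6.72
eef_pos: [0.5357, -0.009, 0.1338]
tcp_rot: [-0.125, 0.992, -0.001, 0.002]
contact_force: [0.8, -0.3, 0.4]
opening: 1.004
finger_force: 0.0
```

>>> {"op": "send_rows", "data": {"rows": "0 0 0 0 0 0 -1;0 0 0 0 0 0 -1;0 0 0 0 0 0 -1;0 0 0 0 0 0 -1;0 0 0 0 0 0 -1;0 0 0 0 0 0 -1"}}

```text
time: 7.48
eef_pos: [0.5347, -0.0085, 0.1321]
tcp_rot: [-0.126, 0.992, -0.0, 0.0]
contact_force: [0.3, -1.1, 2.6]
opening: 0.236
finger_force: 107.6
```

```bash
python3 - <<'E'
from h import *
st()
E
```

```text
t 7.47 tcp [ 0.5347 -0.0085  0.1321] yaw 14.51 tilt [ 0.0009 -0.0005 -1.    ] F [ 0.3085 -1.1471  2.6288] op 0.2361990246418385
```

```bash
cat >> h.py <<'E'
PO=np.array([.6336,-.2824]);HY=np.radians(8.6)
def rodpt(sx,sy,z): # stand-frame TCP -> world
    c,s=np.cos(HY),np.sin(HY); return np.r_[PO+[c*sx-s*sy,s*sx+c*sy],z]
def stand(): # TCP in stand frame
    s=ctrl.get_state();c,n=np.cos(HY),np.sin(HY);d=np.array(s['eef_pos'])[:2]-PO
    return np.r_[c*d[0]+n*d[1],-n*d[0]+c*d[1],s['eef_pos'][2]]*1000
E
python3 - <<'E'
from h import *
p=[.5347,-.0085,.1321]
print(rel(rodpt(-.19,0,.275),HY,(p,np.radians(14.5))))
print(rel(rodpt(-.19,0,.186),HY,(p,np.radians(14.5))))
E
```

```text
[   0.      0.      5.9   161.82 -270.41 -142.9 ]
[   0.      0.      5.9   161.82 -270.41  -53.9 ]
```

In the tool's units: -200 mm / 600 = -0.3333, -100 mm / 600 = -0.1667, 5.9 degrees / 45 = 0.1311.

>>> {"op": "send_rows", "data": {"rows": "0 0 0 0 0 -0.05 -1;0 0 0 0 0 -0.125 -1;0 0 0 0 0 -0.2083 -1;0 0 0 0 0 -0.25 -1;0 0 0 0.0167 -0.075 -0.25 -1;0 0 0.0667 0.0583 -0.1667 -0.25 -1;0 0 0.1311 0.1 -0.2583 -0.25 -1;0 0 0.1311 0.1667 -0.3333 -0.25 -1"}}

```text
time: 8.48
eef_pos: [0.4867, -0.2283, 0.2797]
tcp_rot: [-0.075, 0.997, 0.001, -0.001]
contact_force: [0.8, 0.9, -2.8]
opening: 0.238
finger_force: 108.4
```

```bash
python3 - <<'E'
from h import *
st();print(rel(rodpt(-.19,0,.186),HY))
E
```

```text
t 8.47 tcp [ 0.4867 -0.2283  0.2797] yaw 8.6 tilt [-0.0018  0.0019 -1.    ] F [ 0.8299  0.8576 -2.7508] op 0.23798534563626475
[  0.12  -0.09   0.    52.76 -75.68  93.65]
```

In the tool's units: 93 mm / 600 = 0.155, -75 mm / 600 = -0.125.

>>> {"op": "send_rows", "data": {"rows": "0 0 0 0.075 -0.0667 0 -1;0 0 0 0.0883 -0.125 0.0333 -1;0 0 0 0.0883 -0.125 0.1167 -1;0 0 0 0.0883 -0.125 0.155 -1;0 0 0 0.0883 -0.125 0.155 -1;0 0 0 0.0883 -0.125 0.155 -1"}}

```text
time: 9.22
eef_pos: [0.4468, -0.3091, 0.1892]
tcp_rot: [-0.075, 0.997, -0.0, 0.0]
contact_force: [0.4, -0.5, -2.2]
opening: 0.236
finger_force: 108.6
```

```bash
python3 - <<'E'
from h import *
st();print(stand())
p=shot('wrist','w4.png');q=shot('scene','s4.png')
cv2.imwrite('pics/c4.png',np.hstack([cv2.resize(cv2.imread('pics/w4.png'),(480,360)),cv2.resize(cv2.imread('pics/s4.png')[190:310,240:360],(300,300),interpolation=2)[:,:,:] if 0 else cv2.resize(cv2.imread('pics/s4.png')[180:330,255:388],(319,360),interpolation=2)]))
E
```

```text
t 9.22 tcp [ 0.4468 -0.3091  0.1892] yaw 8.61 tilt [ 0.0007 -0.0005 -1.    ] F [ 0.3871 -0.4676 -2.1941] op 0.23560458215057692
[-188.6979    1.4862  189.1828]
```

View pics/c4.png

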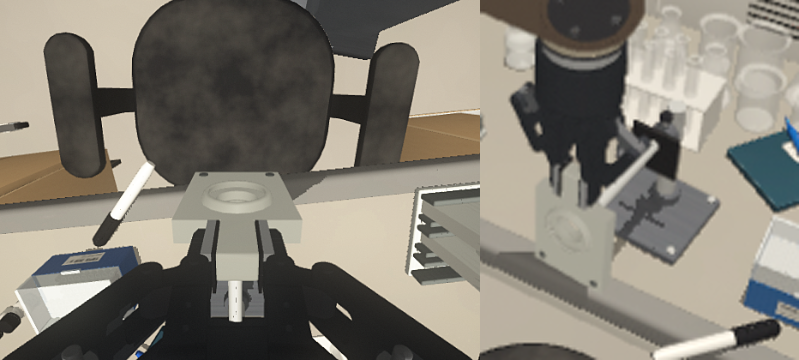

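The picture shows the plate gripped straight, front to the chair, with the rod end at (235,300) centred behind its tab at (237,255).

In the tool's units: -72 mm / 600 = -0.12, -1.5 mm / 600 = -0.0025.

>>> {"op": "send_rows", "data": {"rows": "0 0 0 0 -0.0025 0.0067 -1;0 0 0 0 -0.0025 0.0067 -1;0 0 0 -0.025 -0.0025 0.0067 -1;0 0 0 -0.0583 -0.0025 0.0067 -1;0 0 0 -0.0917 -0.0025 0.0067 -1;0 0 0 -0.1167 -0.0025 0.0067 -1;0 0 0 -0.12 -0.0025 0.0067 -1;0 0 0 -0.12 -0.0025 0.0067 -1"}}

```text
time: 10.32
eef_pos: [0.5178, -0.2996, 0.1842]
tcp_rot: [-0.075, 0.997, 0.0, -0.0]
contact_force: [-0.1, 0.0, -2.5]
opening: 0.237
finger_force: 108.6
```

```bash
python3 - <<'E'
from h import *
st();print(stand())
E
```

```text
t 10.32 tcp [ 0.5178 -0.2996  0.1842] yaw 8.62 tilt [-0.0008  0.0003 -1.    ] F [-0.0728  0.0056 -2.4808] op 0.23716057305498292
[-117.0647    0.3388  184.227 ]
```

In the tool's units: 11.5 mm / 600 = 0.0192, 11 mm / 600 = 0.0183.

>>> {"op": "send_rows", "data": {"rows": "0 0 0 -0.0083 -0.0005 0.0083 -1;0 0 0 -0.0167 -0.0005 0.0167 -1;0 0 0 -0.0167 -0.0005 0.0183 -1;0 0 0 -0.0167 -0.0005 0.0192 -1;0 0 0 -0.0167 -0.0005 0.0192 -1"}}

```text
time: 10.95
eef_pos: [0.5277, -0.2986, 0.1731]
tcp_rot: [-0.075, 0.997, -0.0, 0.0]
contact_force: [0.6, -0.1, -1.9]
opening: 0.238
finger_force: 108.6
```

In the tool's units: -36 mm / 600 = -0.06, -34 mm / 600 = -0.0567.

>>> {"op": "send_rows", "data": {"rows": "0 0 0 -0.025 0 0 -1;0 0 0 -0.045 0 0 -1;0 0 0 -0.0567 0 0 -1;0 0 0 -0.06 0 0 -1;0 0 0 -0.06 0 0 -1"}}

```text
time: 11.58
eef_pos: [0.5634, -0.293, 0.1728]
tcp_rot: [-0.075, 0.997, 0.0, -0.0]
contact_force: [-0.0, 0.9, -2.3]
opening: 0.238
finger_force: 108.6
```

```bash
python3 - <<'E'
from h import *
st();print(stand())
E
```

```text
t 11.57 tcp [ 0.5634 -0.293   0.1728] yaw 8.62 tilt [-0.0005  0.0002 -1.    ] F [-0.0379  0.8656 -2.3019] op 0.2375808423733118
[-70.9902  -0.0093 172.8166]
```

In the tool's units: -12 mm / 600 = -0.02, -8 mm / 600 = -0.0133.

>>> {"op": "send_rows", "data": {"rows": "0 0 0 -0.0067 0 0.0008 -1;0 0 0 -0.0133 0 0.0008 -1;0 0 0 -0.02 0 0.0008 -1;0 0 0 -0.02 0 0.0008 -1;0 0 0 -0.02 0 0.0008 -1"}}

```text
time: 12.2
eef_pos: [0.5752, -0.2914, 0.1725]
tcp_rot: [-0.075, 0.997, 0.0, -0.0]
contact_force: [0.4, -0.4, -3.0]
opening: 0.237
finger_force: 108.6
```

>>> {"op": "send_rows", "data": {"rows": "0 0 0 -0.0025 0 0 -1;0 0 0 -0.005 0 0 -1;0 0 0 -0.005 0 0 -1;0 0 0 -0.005 0 0 -1"}}

```text
time: 12.7
eef_pos: [0.5782, -0.2909, 0.1725]
tcp_rot: [-0.075, 0.997, 0.0, -0.0]
contact_force: [-0.6, 0.4, -3.0]
opening: 0.238
finger_force: 108.6
```

```bash
python3 - <<'E'
from h import *
st();print(stand())
E
```

```text
t 12.7 tcp [ 0.5782 -0.2909  0.1725] yaw 8.6 tilt [-0.0001  0.     -1.    ] F [-0.5964  0.3992 -2.951 ] op 0.23760828578839208
[-56.0726  -0.1365 172.5059]
```

In the tool's units: -3 mm / 600 = -0.005, -1.5 mm / 600 = -0.0025.

>>> {"op": "send_rows", "data": {"rows": "0 0 0 -0.0025 0 0 -1;0 0 0 -0.005 0 0 -1;0 0 0 -0.005 0 0 -1;0 0 0 -0.005 0 0 -1"}}

```text
time: 13.2
eef_pos: [0.5812, -0.2904, 0.1725]
tcp_rot: [-0.075, 0.997, 0.0, -0.0]
contact_force: [-0.2, 0.3, -1.1]
opening: 0.235
finger_force: 108.6
```

In the tool's units: -2 mm / 600 = -0.0033, -1 mm / 600 = -0.0017.

>>> {"op": "send_rows", "data": {"rows": "0 0 0 -0.0017 0 0 -1;0 0 0 -0.0033 0 0 -1;0 0 0 -0.0033 0 0 -1"}}

```text
time: 13.58
eef_pos: [0.5829, -0.2902, 0.1725]
tcp_rot: [-0.075, 0.997, 0.0, -0.0]
contact_force: [-0.9, 0.0, -2.3]
opening: 0.24
finger_force: 108.7
```

In the tool's units: -2 mm / 600 = -0.0033, -1 mm / 600 = -0.0017.

>>> {"op": "send_rows", "data": {"rows": "0 0 0 -0.0017 0 0 -1;0 0 0 -0.0033 0 0 -1;0 0 0 -0.0033 0 0 -1"}}

```text
time: 13.95
eef_pos: [0.5842, -0.29, 0.1725]
tcp_rot: [-0.075, 0.997, 0.0, -0.001]
contact_force: [-5.5, -0.7, -0.0]
opening: 0.236
finger_force: 108.9
```

>>> {"op": "send_rows", "data": {"rows": "0 0 0 -0.0017 0 0 -1;0 0 0 -0.0033 0 0 -1;0 0 0 -0.0033 0 0 -1"}}

```text
time: 14.32
eef_pos: [0.5852, -0.2899, 0.1725]
tcp_rot: [-0.075, 0.997, 0.0, -0.003]
contact_force: [-8.6, -2.0, 0.9]
opening: 0.242
finger_force: 109.1
```

>>> {"op": "send_rows", "data": {"rows": "0 0 0 0 0 0 -1;0 0 0 0 0 0 -1;0 0 0 0 0 0 -1"}}

```text
time: 14.7
eef_pos: [0.5851, -0.2899, 0.1725]
tcp_rot: [-0.075, 0.997, 0.0, -0.003]
contact_force: [-8.2, -1.3, 1.1]
opening: 0.239
finger_force: 109.1
```

```bash
python3 - <<'E'
from h import *
st();print(stand())
E
```

```text
t 14.7 tcp [ 0.5851 -0.2899  0.1725] yaw 8.65 tilt [-0.006   0.0002 -1.    ] F [-8.1665 -1.2752  1.144 ] op 0.23949835513313225
[-49.0423  -0.1938 172.5017]
```

In the tool's units: -105 mm / 600 = -0.175, -60 mm / 600 = -0.1.

>>> {"op": "send_rows", "data": {"rows": "0 0 0 0.0033 0 0.0005 -1;0 0 0 0.0033 0 0.0008 -1;0 0 0 0.0033 0 0.0008 0.3;0 0 0 0.0033 0 0.0008 0.3;0 0 0 0.0033 0 0.0008 0.3;0 0 0 0.0033 0 -0.0333 0.5;0 0 0 0.0033 0 -0.1 1;0 0 0 0.0033 0 -0.175 1"}}

```text
time: 15.7
eef_pos: [0.5852, -0.2898, 0.2797]
tcp_rot: [-0.075, 0.997, -0.0, 0.0]
contact_force: [0.5, -0.0, 0.4]
opening: 1.003
finger_force: 0.0
```

```bash
python3 - <<'E'
from h import *
st();print(rel([.4952,-.0188,.28],np.radians(14.3)));print(rel([.4952,-.0188,.132],np.radians(14.3)))
E
```

```text
t 15.7 tcp [ 0.5852 -0.2898  0.2797] yaw 8.6 tilt [ 0.0005 -0.0001 -1.    ] F [ 0.4628 -0.0153  0.4143] op 1.003427778237034
[ -0.01   0.03  -5.7   48.43 281.37  -0.35]
[ -0.01   0.03  -5.7   48.51 281.39 147.65]
```

In the tool's units: 281.4 mm / 600 = 0.469, 265 mm / 600 = 0.4417, -5.7 degrees / 45 = -0.1267.

>>> {"op": "send_rows", "data": {"rows": "0 0 -0.0444 0.0167 0.0833 0 1;0 0 -0.0889 0.0333 0.175 0 1;0 0 -0.1267 0.05 0.2667 0 1;0 0 -0.1267 0.0667 0.3583 0 1;0 0 -0.1267 0.08 0.4417 0 1;0 0 -0.1267 0.0808 0.469 0 1;0 0 -0.1267 0.0808 0.469 0 1;0 0 -0.1267 0.0808 0.469 0.0333 1"}}

```text
time: 16.7
eef_pos: [0.497, -0.0203, 0.26]
tcp_rot: [-0.124, 0.992, -0.001, 0.003]
contact_force: [-0.3, 0.2, -0.4]
opening: 1.001
finger_force: 0.0
```

```bash
python3 - <<'E'
from h import *
st();print(rel([.4952,-.0188,.132],np.radians(14.3)))
E
```

```text
t 16.7 tcp [ 0.497  -0.0203  0.26  ] yaw 14.26 tilt [ 0.0055 -0.002  -1.    ] F [-0.2766  0.1976 -0.4019] op 1.0010594698615547
[ -0.19   0.28  -0.04   1.98   2.31 127.97]
```

In the tool's units: 128 mm / 600 = 0.2133, 100 mm / 600 = 0.1667.

>>> {"op": "send_rows", "data": {"rows": "0 0 0 0.0008 0.0008 0.0333 1;0 0 0 0.0008 0.0008 0.1 1;0 0 0 0.0008 0.0008 0.1667 1;0 0 0 0.0008 0.0008 0.2133 1;0 0 0 0.0008 0.0008 0.2133 1;0 0 0 0.0008 0.0008 0.2133 1"}}

```text
time: 17.45
eef_pos: [0.4958, -0.0197, 0.1309]
tcp_rot: [-0.124, 0.992, -0.001, 0.001]
contact_force: [-1.1, -0.2, 1.3]
opening: 0.998
finger_force: 0.0
```

>>> {"op": "send_rows", "data": {"rows": "0 0 0 0 0 0 -1;0 0 0 0 0 0 -1;0 0 0 0 0 0 -1;0 0 0 0 0 0 -1;0 0 0 0 0 0 -1;0 0 0 0 0 0 -1"}}

```text
time: 18.2
eef_pos: [0.4952, -0.0189, 0.1305]
tcp_rot: [-0.125, 0.992, -0.0, 0.001]
contact_force: [-0.5, -1.6, 6.3]
opening: 0.36
finger_force: 109.2
```

```bash
python3 - <<'E'
from h import *
st();s=ctrl.get_state();a=(s['eef_pos'],np.radians(14.3))
print(rel(rodpt(-.19,0,.29),HY,a))
E
```

```text
t 18.2 tcp [ 0.4952 -0.0189  0.1305] yaw 14.3 tilt [ 0.0018 -0.0007 -1.    ] F [-0.4905 -1.5621  6.2644] op 0.35983458130240953
[   0.      0.      5.7   120.07 -270.69 -159.52]
```

In the tool's units: -205 mm / 600 = -0.3417, -160 mm / 600 = -0.2667, 5.7 degrees / 45 = 0.1267.

>>> {"op": "send_rows", "data": {"rows": "0 0 0 0 0 -0.05 -1;0 0 0 0 0 -0.125 -1;0 0 0 0 0 -0.2083 -1;0 0 0 0 0 -0.2583 -1;0 0 0 0.025 -0.075 -0.2667 -1;0 0 0.0667 0.0667 -0.1667 -0.2667 -1;0 0 0.1267 0.1083 -0.2583 -0.2667 -1;0 0 0.1267 0.15 -0.3417 -0.2667 -1"}}

```text
time: 19.2
eef_pos: [0.4567, -0.2404, 0.2876]
tcp_rot: [-0.075, 0.997, 0.001, -0.001]
contact_force: [0.5, 0.2, -1.7]
opening: 0.362
finger_force: 109.5
```

```bash
python3 - <<'E'
from h import *
st();print(rel(rodpt(-.19,0,.1845),HY))
E
```

```text
t 19.2 tcp [ 0.4567 -0.2404  0.2876] yaw 8.58 tilt [-0.0022  0.0027 -1.    ] F [ 0.4969  0.1508 -1.7351] op 0.3621978682180434
[  0.17  -0.1   -0.02  21.15 -68.32 102.95]
```

In the tool's units: 103 mm / 600 = 0.1717, 70 mm / 600 = 0.1167.

>>> {"op": "send_rows", "data": {"rows": "0 0 0 0.025 -0.0667 0 -1;0 0 0 0.0358 -0.1117 0.0333 -1;0 0 0 0.0358 -0.1117 0.1167 -1;0 0 0 0.0358 -0.1117 0.1717 -1;0 0 0 0.0358 -0.1117 0.1717 -1;0 0 0 0.0358 -0.1117 0.1717 -1"}}

```text
time: 19.95
eef_pos: [0.447, -0.3089, 0.1873]
tcp_rot: [-0.075, 0.997, -0.0, 0.0]
contact_force: [0.2, -0.1, -1.6]
opening: 0.357
finger_force: 109.6
```

```bash
python3 - <<'E'
from h import *
st();print(stand())
q=shot('scene','s5.png');p=shot('wrist','w5.png')
a=cv2.resize(cv2.imread('pics/s5.png')[180:330,255:388],(532,600),interpolation=2)
cv2.imwrite('pics/c5.png',np.hstack([a,cv2.resize(cv2.imread('pics/w5.png')[210:420,200:360],(268,600)[::1])]))
E
```

```text
t 19.95 tcp [ 0.447  -0.3089  0.1873] yaw 8.61 tilt [ 0.0006 -0.0003 -1.    ] F [ 0.2208 -0.0732 -1.6426] op 0.35690141021243516
[-188.429     1.6461  187.253 ]
```

View pics/c5.png

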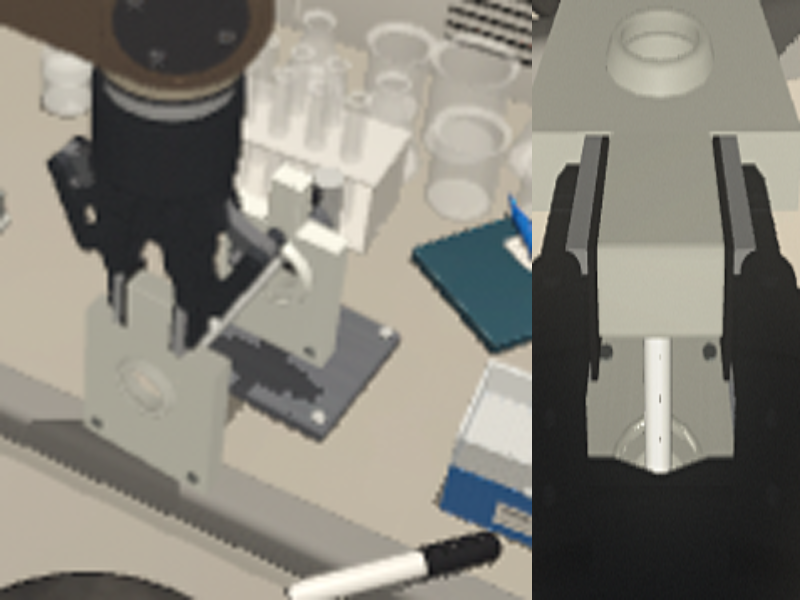

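The narrow plate hangs straight on the rod at (300,285). The middle plate is held in front of the tip, centred on the rod at (657,380).

In the tool's units: -74 mm / 600 = -0.1233, 3.2 mm / 600 = 0.0053.

>>> {"op": "send_rows", "data": {"rows": "0 0 0 0 -0.0028 0.0053 -1;0 0 0 0 -0.0028 0.0053 -1;0 0 0 -0.025 -0.0028 0.0053 -1;0 0 0 -0.0583 -0.0028 0.0053 -1;0 0 0 -0.0917 -0.0028 0.0053 -1;0 0 0 -0.1167 -0.0028 0.0053 -1;0 0 0 -0.1233 -0.0028 0.0053 -1;0 0 0 -0.1233 -0.0028 0.0053 -1"}}

```text
time: 21.05
eef_pos: [0.5202, -0.2993, 0.183]
tcp_rot: [-0.075, 0.997, 0.0, -0.0]
contact_force: [-0.1, -0.5, -2.0]
opening: 0.357
finger_force: 109.6
```

```bash
python3 - <<'E'
from h import *
st();print(stand())
E
```

```text
t 21.05 tcp [ 0.5202 -0.2993  0.183 ] yaw 8.63 tilt [-0.0008  0.0003 -1.    ] F [-0.0981 -0.5499 -1.9523] op 0.35681185567099866
[-114.6564    0.2508  183.0376]
```

>>> {"op": "send_rows", "data": {"rows": "0 0 0 0 -0.0005 0.0083 -1;0 0 0 0 -0.0005 0.0167 -1;0 0 0 -0.0133 -0.0005 0.0195 -1;0 0 0 -0.0267 -0.0005 0.02 -1;0 0 0 -0.0367 -0.0005 0.0203 -1;0 0 0 -0.0417 -0.0005 0.0203 -1;0 0 0 -0.0417 -0.0005 0.0203 -1"}}

```text
time: 21.92
eef_pos: [0.5453, -0.296, 0.1712]
tcp_rot: [-0.075, 0.997, -0.0, 0.0]
contact_force: [0.1, 0.7, -0.9]
opening: 0.358
finger_force: 109.7
```

```bash
python3 - <<'E'
from h import *
st();print(stand())
E
```

```text
t 21.93 tcp [ 0.5453 -0.296   0.1712] yaw 8.62 tilt [ 0.0005 -0.0001 -1.    ] F [ 0.1164  0.7157 -0.8653] op 0.35807968860865846
[-89.359   -0.2017 171.2116]
```

In the tool's units: -17 mm / 600 = -0.0283, -14 mm / 600 = -0.0233.

>>> {"op": "send_rows", "data": {"rows": "0 0 0 -0.0067 0 0.0005 -1;0 0 0 -0.0133 0 0.0005 -1;0 0 0 -0.0183 0 0.0005 -1;0 0 0 -0.0233 0 0.0005 -1;0 0 0 -0.0283 0 0.0005 -1;0 0 0 -0.0283 0 0.0005 -1"}}

```text
time: 22.68
eef_pos: [0.5624, -0.2935, 0.171]
tcp_rot: [-0.075, 0.997, -0.0, 0.001]
contact_force: [1.1, -0.3, -0.8]
opening: 0.358
finger_force: 109.7
```

In the tool's units: -3 mm / 600 = -0.005, -1.5 mm / 600 = -0.0025.

>>> {"op": "send_rows", "data": {"rows": "0 0 0 -0.0025 0 0 -1;0 0 0 -0.005 0 0 -1;0 0 0 -0.005 0 0 -1"}}

```text
time: 23.05
eef_pos: [0.5648, -0.2931, 0.1709]
tcp_rot: [-0.075, 0.997, -0.0, 0.0]
contact_force: [-0.7, 0.4, -0.1]
opening: 0.358
finger_force: 109.7
```

```bash
python3 - <<'E'
from h import *
st();print(stand())
E
```

```text
t 23.05 tcp [ 0.5648 -0.2931  0.1709] yaw 8.59 tilt [ 0.0004 -0.     -1.    ] F [-0.7174  0.386  -0.0938] op 0.35754561149235004
[-69.6556  -0.2719 170.9255]
```

In the tool's units: -2 mm / 600 = -0.0033, -1 mm / 600 = -0.0017.

>>> {"op": "send_rows", "data": {"rows": "0 0 0 -0.0017 0 0 -1;0 0 0 -0.0033 0 0 -1;0 0 0 -0.0033 0 0 -1"}}

```text
time: 23.42
eef_pos: [0.5668, -0.2927, 0.1709]
tcp_rot: [-0.075, 0.997, -0.0, 0.0]
contact_force: [-1.1, -1.0, 0.6]
opening: 0.359
finger_force: 109.7
```

In the tool's units: -2 mm / 600 = -0.0033, -1 mm / 600 = -0.0017.

>>> {"op": "send_rows", "data": {"rows": "0 0 0 -0.0017 0 0 -1;0 0 0 -0.0033 0 0 -1;0 0 0 -0.0033 0 0 -1"}}

```text
time: 23.8
eef_pos: [0.5684, -0.2925, 0.1709]
tcp_rot: [-0.075, 0.997, 0.0, -0.0]
contact_force: [-3.0, 0.1, 2.6]
opening: 0.359
finger_force: 110.0
```

In the tool's units: -2 mm / 600 = -0.0033, -1 mm / 600 = -0.0017.

>>> {"op": "send_rows", "data": {"rows": "0 0 0 -0.0017 0 0 -1;0 0 0 -0.0033 0 0 -1;0 0 0 -0.0033 0 0 -1"}}

```text
time: 24.18
eef_pos: [0.5691, -0.2924, 0.1709]
tcp_rot: [-0.075, 0.997, 0.0, -0.002]
contact_force: [-6.4, -1.2, 4.2]
opening: 0.355
finger_force: 110.4
```

```bash
python3 - <<'E'
from h import *
st();print(stand())
E
```

```text
t 24.18 tcp [ 0.5691 -0.2924  0.1709] yaw 8.64 tilt [-0.0045  0.0001 -1.    ] F [-6.4328 -1.2061  4.1764] op 0.3548593141888365
[-65.2367  -0.2769 170.8648]
```

In the tool's units: -1.2 mm / 600 = -0.002, -0.7 mm / 600 = -0.0012.

>>> {"op": "send_rows", "data": {"rows": "0 0 0 -0.0012 0 0 -1;0 0 0 -0.002 0 0 -1;0 0 0 -0.002 0 0 -1;0 0 0 -0.002 0 0 -1"}}

```text
time: 24.68
eef_pos: [0.5696, -0.2924, 0.1709]
tcp_rot: [-0.075, 0.997, 0.0, -0.003]
contact_force: [-9.1, -1.3, 4.5]
opening: 0.354
finger_force: 110.5
```

```bash
python3 - <<'E'
from h import *
st();print(stand())
E
```

```text
t 24.68 tcp [ 0.5696 -0.2924  0.1709] yaw 8.65 tilt [-0.0064  0.0002 -1.    ] F [-9.0758 -1.296   4.4519] op 0.3537461910011778
[-64.7316  -0.2818 170.926 ]
```

In the tool's units: -108 mm / 600 = -0.18, -60 mm / 600 = -0.1.

>>> {"op": "send_rows", "data": {"rows": "0 0 0 0.0033 0 -0.0005 -1;0 0 0 0.0033 0 -0.0005 -1;0 0 0 0.0033 0 -0.0005 0.4;0 0 0 0.0033 0 -0.0005 0.4;0 0 0 0.0033 0 -0.0005 0.4;0 0 0 0.0033 0 -0.0333 0.6;0 0 0 0.0033 0 -0.1 1;0 0 0 0.0033 0 -0.18 1"}}

```text
time: 25.68
eef_pos: [0.5697, -0.2921, 0.2806]
tcp_rot: [-0.075, 0.997, 0.0, 0.0]
contact_force: [-0.3, -0.8, -1.1]
opening: 0.998
finger_force: 0.0
```

```bash
python3 - <<'E'
from h import *
st();print(rel([.4538,-.0296,.28],np.radians(14.3)))
E
```

```text
t 25.68 tcp [ 0.5697 -0.2921  0.2806] yaw 8.6 tilt [-0.      0.0003 -1.    ] F [-0.2611 -0.7954 -1.0882] op 0.9977252367391268
[  0.02   0.    -5.7   75.31 276.85   0.72]
```

In the tool's units: 277 mm / 600 = 0.4617, 262 mm / 600 = 0.4367, -5.7 degrees / 45 = -0.1267.

>>> {"op": "send_rows", "data": {"rows": "0 0 -0.0444 0.025 0.0833 0 1;0 0 -0.0889 0.05 0.175 0 1;0 0 -0.1267 0.075 0.2667 0 1;0 0 -0.1267 0.1 0.3583 0 1;0 0 -0.1267 0.1217 0.4367 0 1;0 0 -0.1267 0.1255 0.4617 0 1;0 0 -0.1267 0.1255 0.4617 0 1;0 0 -0.1267 0.1255 0.4617 0.0167 1"}}

```text
time: 26.68
eef_pos: [0.4551, -0.0308, 0.2699]
tcp_rot: [-0.124, 0.992, -0.001, 0.001]
contact_force: [-0.8, -0.1, -1.2]
opening: 0.996
finger_force: 0.0
```

```bash
python3 - <<'E'
from h import *
st();print(rel([.4538,-.0296,.132],np.radians(14.3)))
E
```

```text
t 26.68 tcp [ 0.4551 -0.0308  0.2699] yaw 14.25 tilt [ 0.003  -0.0013 -1.    ] F [-0.835  -0.1161 -1.1679] op 0.9964743990419378
[ -0.12   0.15  -0.05   1.34   1.74 137.93]
```

In the tool's units: 136.5 mm / 600 = 0.2275, 105 mm / 600 = 0.175.

>>> {"op": "send_rows", "data": {"rows": "0 0 0 0.0005 0.0005 0.0333 1;0 0 0 0.0005 0.0005 0.1 1;0 0 0 0.0005 0.0005 0.175 1;0 0 0 0.0005 0.0005 0.2275 1;0 0 0 0.0005 0.0005 0.2275 1;0 0 0 0.0005 0.0005 0.2275 1"}}

```text
time: 27.42
eef_pos: [0.4545, -0.0303, 0.1332]
tcp_rot: [-0.124, 0.992, -0.0, 0.001]
contact_force: [-0.3, -0.2, 0.9]
opening: 0.998
finger_force: 0.0
```

>>> {"op": "send_rows", "data": {"rows": "0 0 0 0 0 0 -1;0 0 0 0 0 0 -1;0 0 0 0 0 0 -1;0 0 0 0 0 0 -1;0 0 0 0 0 0 -1"}}

```text
time: 28.05
eef_pos: [0.4547, -0.0298, 0.1338]
tcp_rot: [-0.124, 0.992, -0.001, 0.001]
contact_force: [-0.0, -0.4, 5.5]
opening: 0.475
finger_force: 111.7
```

```bash
python3 - <<'E'
from h import *
st();s=ctrl.get_state();a=(s['eef_pos'],np.radians(14.3))
print(rel(rodpt(-.19,0,.29),HY,a))
E
```

```text
t 28.05 tcp [ 0.4547 -0.0298  0.1338] yaw 14.3 tilt [ 0.0031 -0.0011 -1.    ] F [-0.0302 -0.4495  5.5073] op 0.47545865800170295
[   0.      0.      5.7    78.07 -270.05 -156.2 ]
```

In the tool's units: -205 mm / 600 = -0.3417, -158 mm / 600 = -0.2633, 5.7 degrees / 45 = 0.1267.

>>> {"op": "send_rows", "data": {"rows": "0 0 0 0 0 -0.05 -1;0 0 0 0 0 -0.125 -1;0 0 0 0 0 -0.2083 -1;0 0 0 0 0 -0.2583 -1;0 0 0 0.0167 -0.075 -0.2633 -1;0 0 0.0667 0.0417 -0.1667 -0.2633 -1;0 0 0.1267 0.075 -0.2583 -0.2633 -1;0 0 0.1267 0.1 -0.3417 -0.2633 -1"}}

```text
time: 29.05
eef_pos: [0.445, -0.2441, 0.289]
tcp_rot: [-0.075, 0.997, 0.001, -0.001]
contact_force: [1.5, 0.5, -2.0]
opening: 0.472
finger_force: 111.6
```

```bash
python3 - <<'E'
from h import *
st();print(rel(rodpt(-.19,0,.187),HY))
E
```

```text
t 29.05 tcp [ 0.445  -0.2441  0.289 ] yaw 8.57 tilt [-0.0017  0.0018 -1.    ] F [ 1.4882  0.4848 -1.9882] op 0.47190434645679813
[  0.12  -0.08  -0.03   9.07 -66.24 101.87]
```

In the tool's units: 101 mm / 600 = 0.1683, 70 mm / 600 = 0.1167.

>>> {"op": "send_rows", "data": {"rows": "0 0 0 0.0117 -0.0667 0 -1;0 0 0 0.015 -0.1083 0.0333 -1;0 0 0 0.015 -0.1083 0.1167 -1;0 0 0 0.015 -0.1083 0.1683 -1;0 0 0 0.015 -0.1083 0.1683 -1;0 0 0 0.015 -0.1083 0.1683 -1"}}

```text
time: 29.8
eef_pos: [0.4472, -0.3087, 0.1903]
tcp_rot: [-0.075, 0.997, -0.0, 0.0]
contact_force: [0.8, -0.3, -0.8]
opening: 0.469
finger_force: 111.7
```

```bash
python3 - <<'E'
from h import *
st();print(stand())
q=shot('scene','s6.png');p=shot('wrist','w6.png')
a=cv2.resize(cv2.imread('pics/s6.png')[180:330,255:388],(532,600),interpolation=2)
cv2.imwrite('pics/c6.png',np.hstack([a,cv2.resize(cv2.imread('pics/w6.png')[210:420,200:360],(268,600))]))
E
```

```text
t 29.8 tcp [ 0.4472 -0.3087  0.1903] yaw 8.61 tilt [ 0.0008 -0.0008 -1.    ] F [ 0.7586 -0.2948 -0.7636] op 0.4686531061402287
[-188.1956    1.8138  190.2874]
```

View pics/c6.png

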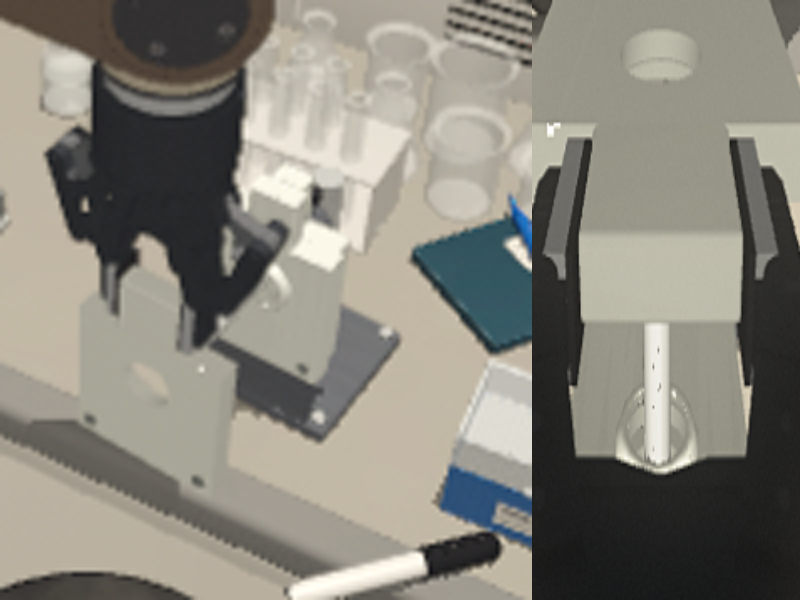

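The two hung plates are closely nested on the rod (300,280). The wide plate is held in front, centred on the rod at (657,390).

In the tool's units: -70 mm / 600 = -0.1167, -68 mm / 600 = -0.1133.

>>> {"op": "send_rows", "data": {"rows": "0 0 0 0 -0.003 0.0053 -1;0 0 0 0 -0.003 0.0053 -1;0 0 0 -0.025 -0.003 0.0053 -1;0 0 0 -0.0583 -0.003 0.0053 -1;0 0 0 -0.0917 -0.003 0.0053 -1;0 0 0 -0.1133 -0.003 0.0053 -1;0 0 0 -0.1167 -0.003 0.0053 -1;0 0 0 -0.1167 -0.003 0.0053 -1"}}

```text
time: 30.9
eef_pos: [0.5163, -0.2997, 0.1858]
tcp_rot: [-0.075, 0.997, 0.0, -0.0]
contact_force: [-0.1, -0.2, -1.6]
opening: 0.473
finger_force: 111.7
```

```bash
python3 - <<'E'
from h import *
st();print(stand())
E
```

```text
t 30.9 tcp [ 0.5163 -0.2997  0.1858] yaw 8.62 tilt [-0.0008  0.0003 -1.    ] F [-0.055  -0.1819 -1.5758] op 0.47331520149126877
[-118.6045    0.4659  185.8317]
```

In the tool's units: -15 mm / 600 = -0.025, 10.8 mm / 600 = 0.018.

>>> {"op": "send_rows", "data": {"rows": "0 0 0 -0.0083 -0.0008 0.0083 -1;0 0 0 -0.0167 -0.0008 0.015 -1;0 0 0 -0.025 -0.0008 0.018 -1;0 0 0 -0.025 -0.0008 0.018 -1;0 0 0 -0.025 -0.0008 0.018 -1"}}

```text
time: 31.52
eef_pos: [0.5312, -0.2981, 0.1754]
tcp_rot: [-0.075, 0.997, -0.0, -0.0]
contact_force: [0.1, 0.0, -2.4]
opening: 0.473
finger_force: 111.7
```

In the tool's units: 1.2 mm / 600 = 0.002, 0.6 mm / 600 = 0.001.

>>> {"op": "send_rows", "data": {"rows": "0 0 0 0 0 0.001 -1;0 0 0 0 0 0.002 -1;0 0 0 0 0 0.002 -1;0 0 0 0 0 0.002 -1"}}

```text
time: 32.02
eef_pos: [0.5312, -0.2981, 0.1742]
tcp_rot: [-0.075, 0.997, -0.0, 0.0]
contact_force: [0.4, 0.2, -2.2]
opening: 0.473
finger_force: 111.7
```

```bash
python3 - <<'E'
from h import *
st();print(stand())
E
```

```text
t 32.02 tcp [ 0.5312 -0.2981  0.1742] yaw 8.6 tilt [ 0.     -0.0001 -1.    ] F [ 0.3848  0.2283 -2.1606] op 0.47299331656359134
[-103.6027   -0.2297  174.1735]
```

In the tool's units: -17 mm / 600 = -0.0283, -14 mm / 600 = -0.0233.

>>> {"op": "send_rows", "data": {"rows": "0 0 0 -0.0067 0 0.0005 -1;0 0 0 -0.0133 0 0.0005 -1;0 0 0 -0.0183 0 0.0005 -1;0 0 0 -0.0233 0 0.0005 -1;0 0 0 -0.0283 0 0.0005 -1;0 0 0 -0.0283 0 0.0005 -1"}}

```text
time: 32.78
eef_pos: [0.5482, -0.2955, 0.1738]
tcp_rot: [-0.075, 0.997, -0.0, 0.0]
contact_force: [-0.7, 0.2, -1.6]
opening: 0.469
finger_force: 111.7
```

In the tool's units: -3 mm / 600 = -0.005, -1.5 mm / 600 = -0.0025.

>>> {"op": "send_rows", "data": {"rows": "0 0 0 -0.0025 0 0 -1;0 0 0 -0.005 0 0 -1;0 0 0 -0.005 0 0 -1"}}

```text
time: 33.15
eef_pos: [0.5511, -0.2951, 0.1738]
tcp_rot: [-0.075, 0.997, -0.0, 0.0]
contact_force: [0.3, 0.7, -1.2]
opening: 0.473
finger_force: 111.7
```

```bash
python3 - <<'E'
from h import *
st();print(stand())
E
```

```text
t 33.15 tcp [ 0.5511 -0.2951  0.1738] yaw 8.61 tilt [ 0.0001 -0.     -1.    ] F [ 0.3296  0.6568 -1.1904] op 0.4727417216911023
[-83.5015  -0.2018 173.823 ]
```

In the tool's units: -2 mm / 600 = -0.0033, -1 mm / 600 = -0.0017.

>>> {"op": "send_rows", "data": {"rows": "0 0 0 -0.0017 0 0 -1;0 0 0 -0.0033 0 0 -1;0 0 0 -0.0033 0 0 -1"}}

```text
time: 33.52
eef_pos: [0.5527, -0.2948, 0.1738]
tcp_rot: [-0.075, 0.997, 0.0, -0.0]
contact_force: [-0.9, -0.5, -0.8]
opening: 0.473
finger_force: 111.8
```

In the tool's units: -1.6 mm / 600 = -0.0027, -0.8 mm / 600 = -0.0013.

>>> {"op": "send_rows", "data": {"rows": "0 0 0 -0.0013 0 0 -1;0 0 0 -0.0027 0 0 -1;0 0 0 -0.0027 0 0 -1"}}

```text
time: 33.9
eef_pos: [0.5532, -0.2947, 0.1738]
tcp_rot: [-0.075, 0.997, 0.0, -0.002]
contact_force: [-6.4, -0.0, 1.6]
opening: 0.47
finger_force: 111.9
```

```bash
python3 - <<'E'
from h import *
st();print(stand())
E
```

```text
t 33.9 tcp [ 0.5532 -0.2947  0.1738] yaw 8.64 tilt [-0.0044  0.0002 -1.    ] F [-6.4309 -0.0145  1.5817] op 0.47004967263274605
[-81.3756  -0.1739 173.8228]
```

In the tool's units: -1.3 mm / 600 = -0.0022, -0.7 mm / 600 = -0.0012.

>>> {"op": "send_rows", "data": {"rows": "0 0 0 -0.0012 0 0 -1;0 0 0 -0.0022 0 0 -1;0 0 0 -0.0022 0 0 -1;0 0 0 -0.0022 0 0 -1"}}

```text
time: 34.4
eef_pos: [0.5536, -0.2947, 0.1739]
tcp_rot: [-0.075, 0.997, 0.0, -0.003]
contact_force: [-9.5, -0.1, 2.6]
opening: 0.471
finger_force: 112.0
```

```bash
python3 - <<'E'
from h import *
st();print(stand())
E
```

```text
t 34.4 tcp [ 0.5536 -0.2947  0.1739] yaw 8.65 tilt [-0.0068  0.0003 -1.    ] F [-9.4694 -0.1035  2.5796] op 0.470813641684755
[-80.9321  -0.2042 173.882 ]
```

In the tool's units: -110 mm / 600 = -0.1833, 1.5 mm / 600 = 0.0025.

>>> {"op": "send_rows", "data": {"rows": "0 0 0 0.0013 0 0 -1;0 0 0 0.0025 0 0 -1;0 0 0 0.0025 0 0 0.6;0 0 0 0.0025 0 0 0.6;0 0 0 0.0025 0 0 0.6;0 0 0 0.0025 0 -0.0333 0.7;0 0 0 0.0025 0 -0.1 1;0 0 0 0.0025 0 -0.1833 1"}}

```text
time: 35.4
eef_pos: [0.5542, -0.2943, 0.2855]
tcp_rot: [-0.075, 0.997, 0.0, -0.0]
contact_force: [1.1, -1.1, -0.0]
opening: 1.004
finger_force: 0.0
```

In the tool's units: 60 mm / 600 = 0.1, 50 mm / 600 = 0.0833.

>>> {"op": "send_rows", "data": {"rows": "0 0 0 0.0417 0.0333 -0.0417 1;0 0 0 0.0833 0.1 -0.0667 1;0 0 0 0.0833 0.1 -0.0667 1;0 0 0 0.0833 0.1 -0.0667 1;0 0 0 0.0833 0.1 -0.0667 1"}}

```text
time: 36.02
eef_pos: [0.4963, -0.2432, 0.3236]
tcp_rot: [-0.075, 0.997, 0.0, -0.0]
contact_force: [0.4, -0.1, -0.3]
opening: 0.996
finger_force: 0.0
```

```bash
python3 - <<'E'
from h import *
st()
p=shot('wrist','w7.png');shot('scene','s7.png')
for t in ['plate_narrow_hole','plate_mid_hole','plate_wide_hole']:
    for r in ctrl.look_for(p,t)[:2]:
        w=world(p,r['position']);d=w[:2]-PO;c,s=np.cos(HY),np.sin(HY);print(t,round(r['p'],2),w,'stand',c*d[0]+s*d[1],-s*d[0]+c*d[1])
a=cv2.resize(cv2.imread('pics/s7.png')[180:330,270:370],(360,540),interpolation=2)
b=cv2.resize(cv2.imread('pics/w7.png')[100:400,60:300],(432,540),interpolation=2)
cv2.imwrite('pics/c7.png',np.hstack([a,b]))
E
```

```text
t 36.02 tcp [ 0.4963 -0.2432  0.3236] yaw 8.58 tilt [-0.0003  0.0002 -1.    ] F [ 0.4209 -0.0979 -0.2752] op 0.9957465810740759
plate_narrow_hole 0.73 [0.5077 0.113  0.0478] stand -0.06530944247024953 0.4098141288915032
plate_narrow_hole 0.69 [ 0.5889 -0.2783  0.148 ] stand -0.043583651429580365 0.010765971561960793
plate_mid_hole 0.74 [ 0.5694 -0.2861  0.1813] stand -0.06404576938925974 0.0059632909540528675
plate_wide_hole 0.58 [ 0.5466 -0.2943  0.1506] stand -0.08782132619852068 0.0012862226969027508
```

View pics/c7.png

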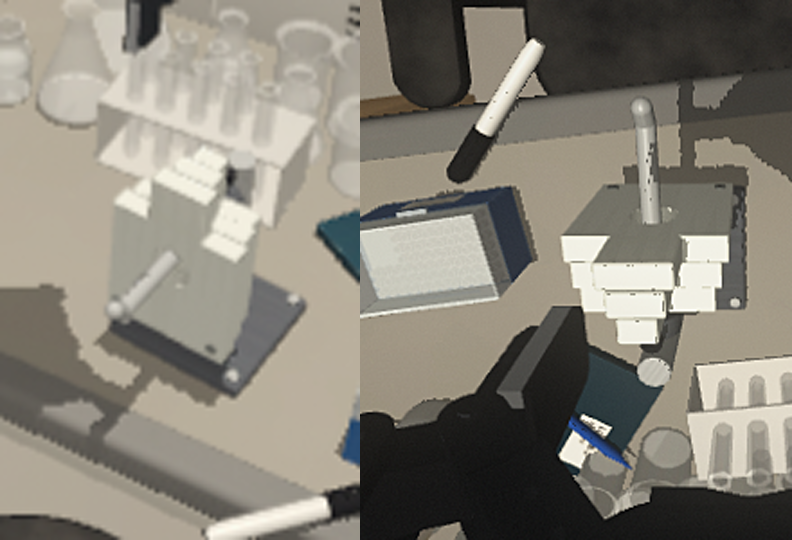

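The three plates hang nested and parallel on the rod (wrist crop: tabs at (632,275), (636,303) and (639,330)), and the arm is clear.

```bash
python3 -c "
from plant import ctrl
print(ctrl.sign_off())"
```

```text
the job is handed in; nothing more can be done
None
```

I hung all three plates on the rod, narrow then middle then wide, and handed the job in at about 36 s. In the last picture they hang nested and parallel; each was pressed back with 8–9.5 N, about 2 mm of buffer travel going by force, and no verdict was returned.

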